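# Fit the spacer ring and grease the lap spindle

### The job

Put the lap spindle back in service: first slide the tall steel spacer ring over the top of the upright spindle until it sits flat on the bearing cover, and let it go, so that the fresh grease cannot creep out there. Then take the push-type grease gun out of the wooden block, press its coupler squarely onto the tilted grease nipple until it snaps on, and push the gun on down to the end of its spring stroke. Finish while still holding it pushed in on the nipple; the spacer stays seated and the other loose things on the bench stay where they are.

Things in the scene. Friction and masses are not known exactly. Their poses are not given: they have to be found in the camera images.
- spindle: lap spindle unit, bolted down: grey foot 150 x 110 x 12 mm (150 along x), round grey bearing hub 72 mm in diameter, steel bearing cover 68 mm in diameter, its top 64 mm above the bench, and an upright steel spindle standing out of it. Origin on the bench on the spindle's axis, z up; its -x side, which carries the nipple, roughly faces the robot. Does not move
- spindle_seat (a point): point on the spindle's axis at the top of the bearing cover, where the spacer's underside belongs
- spindle_top (a point): centre of the spindle's upper end, 96 mm above the bench and 32 mm above the cover; the spindle is 20 mm in diameter, bevelled to 13 mm over its top 5 mm
- nipple: steel grease nipple on the slanted boss on the spindle unit's -x side, leaning 30 degrees from vertical, away from the spindle: ball head 14 mm in diameter on a neck 8 mm in diameter; a hexagon 18 mm wide begins 14.5 mm behind the ball's centre. Origin at the ball's centre, 66 mm above the bench, 62 mm out from the spindle's axis; z points outward along the nipple's axis. Does not move
- spacer: the spacer, a loose plain steel ring lying on the bench: 44 mm in outer diameter, 22 mm tall, bore 22.4 mm, 0.11 kg. Origin at the centre of its underside, z up along its axis
- grease_gun: push-type grease gun, a straight round hand tool 180 mm long, 0.4 kg, standing coupler down in the wooden block. z points from coupler to rear end (up, as it stands). Origin on its axis at the front face of the barrel, 89 mm above the bench at the start. Barrel 32 mm in diameter from z = 0 to 40 mm, then flange and grip to the rear end at z = 102 mm; the nose reaches to z = -77 mm when out
- gun_grip (a point): point on the gun's axis in the middle of its black ribbed grip (gun z = 70 mm); the grip is 27 mm in diameter from z = 47 to 93 mm, to be held from the rear end with the fingers along the axis; below it a hand flange 42 mm in diameter (z = 40 to 47 mm), on which fingertips can bear
- coupler_seat (a point): point inside the coupler (steel, 27 mm in diameter, 33 mm long, on an 11 mm tube) where the nipple's ball centre sits once snapped home: on the gun's axis, 9 mm behind the open mouth, 68 mm ahead of the gun's origin with the nose out. Its z is the gun's z. Four sprung jaws in the mouth meet the ball about 13 mm before home, ride over it with 5 to 8 N and close behind it
- gun_nose (a joint): how far the gun has been pushed down over its sprung nose, in m: 0 = nose fully out, 0.014 = end of the stroke. The spring resists with 8 N at the start (so it hardly yields before the coupler has snapped on) and 13.6 N at the end
- tool_block: wooden block 60 x 120 x 48 mm (120 along its y), fixed to the bench. The gun's coupler stands in its large hole, 29 mm in diameter, 36 mm deep, at x = 0, y = 28 mm; two steel punches stand 80 mm above the bench in small holes near y = -22 and -40 mm. Origin at the centre of its underside
- clamp_washer: a loose flat steel washer, 48 mm in diameter, 8 mm thick, with a 13 mm hole; not needed now. Origin at the centre of its underside
- half_round_file: a file with a wooden handle, 215 mm long, lying near the front edge; to be left alone
- doming_block: steel cube 42 mm with round hollows; to be left alone
Mind the look-alikes: they are no part of the job. What is shaped like the spacer but green, purple or red is not meant.

How it is judged:
On the way, in this order (a step that is already met when the one before it is completed fails the run):
1. the spacer sits flat on the bearing cover round the spindle, released (distance between spacer and spindle_seat below 0.003 m and angle between the z axis of spacer and the z axis of spindle, either way round below 0.06 rad and contact force between the fingers and spacer below 0.2 N), for 0.2 s.
2. the coupler has snapped squarely home on the nipple (distance between coupler_seat and nipple below 0.004 m and angle between the z axis of coupler_seat and the z axis of nipple, either way round below 0.14 rad), for 0.2 s.
At the end, for the whole second after the job is handed in: The gripper holds the gun still, off the block: coupler_seat within 4 mm of the nipple's ball centre, axes within 0.14 rad, pressed on with over 6 N, over 10 of 14 mm of stroke pushed in. The released spacer's underside centre is within 3 mm of spindle_seat, axes within 0.06 rad (all of step 1 and all of step 2 and value of joint gun_nose above 0.01 m and contact force between the fingers and grease_gun above 3 N and contact force between grease_gun and nipple above 6 N and linear speed of grease_gun below 0.02 m/s and contact force between grease_gun and tool_block below 0.2 N); the arm keeps its last pose, push and grip.
It fails at once if another loose thing on the bench is shifted by more than 30 mm (distance of any of clamp_washer, half_round_file, doming_block from where it was at the start of the episode above 0.03 m).
It also fails if it takes over 61 s, if anything falls off the work surface, if the arm or the gripper's body presses on something with over 40 N, if the wrist force passes 120 N, or if a joint passes its speed limit or range.

### The arm

A 6-joint arm with a two-finger parallel gripper is mounted at the origin on a cart in front of the work surface, level with it; the furniture and walls round the work are solid. World frame = base frame: x ahead of the robot, y to its left, z up, the work surface at z = 0. Lengths are in m, angles in rad, forces in N, time in s.
With the tool pointing down it reaches from about 0.275 to 1 m from the base axis. Payload 8.4 kg.
Tool frame: the origin (TCP) lies on the centre line of the jaws, within the pads' length; the fingertips stand 11 mm ahead of it and the grasp point (between the pads) lies 8 mm behind it; z points along the fingers, x is the direction in which the jaws open and shut, and the axes are right-handed (so a half turn about z gives the same grasp; the last joint's range is limited). The gripper opens to 85 mm and grips with 20 to 120 N. Pads are 22 mm wide; open, the fingers measure 114 mm over their backs; the gripper's body (76 mm by 85 mm) begins 54 mm behind the grasp point. The pads swing forward as they close: fully open they stand 13 mm farther back than shut.
Start: joints at [-1.263, 0.353, 1.633, -0, 1.155, -0.002], TCP at [0.191, -0.595, 0.242] pointing down, gripper open.
Joint ranges: [-2.63, 2.63], [-0.92, 2.1], [0.06, 2.66], [-1.3, 4.44], [0, 2.69], [-3.02, 3.02]. Speed limits (rad/s): [2.22, 2.22, 2.79, 3.14, 3.14, 3.14].

### API

Orientations are given as a rotation vector (axis times angle).
In Python, from station import arm gives the robot as it stands. The module is installed in compiled form; this text tells all that it offers.
- The arm moves only by the tool step_arm, never from a script. Its arguments are lists of equal length, an entry for each row: "linear": the shift along the world's x, y, z in m, a list of three; "delta_rot": the turn, a rotation vector about the world's x, y, z in rad, a list of three; "gripper": the opening, from 0 (shut) to 1 (fully open). A call has 1 to 12 rows; each row shifts and turns the commanded pose from where the row before left it; what a row does not reach is not made up. A row lasts 1/10 s, in which the tool goes at most 50 mm and 8.59 degrees, less where a joint would pass 70% of its speed; a pose out of reach is approached as far as the arm can. A call is refused whole if a number of a shift passes 0.05 or a number of a turn 0.15, either way. A call with a gripper value outside its range is refused whole. The fingers move at their own pace and stop on an object; the grip force is fixed at half the most. Time passes only in rows, so rows that do not move let the fingers close. It gives the time, the measured TCP pose, the force and the opening at its end, in the units of the state.
- arm.read_state(): the state, without advancing time (a new reading comes with each control period).
- arm.capture(name): name is "scene" or "top" or "wrist"; returns a dict with "image" (400x640x3 uint8, red, green, blue), "vertical_fov" (degrees; the focal length in pixels is half the picture's height over the tangent of half this angle, whatever the lens; pixels are square), "cx", "cy" (the principal point, pixels), "extrinsics" (4x4, takes a point from camera to world coordinates). Camera axes: x right, y up, looking along -z (the intrinsics and any distortion apply to the point x, -y, -z); pixel columns grow to the right and rows downward; lengths in m; the calibration is good to about 2 mm. The wrist camera is an equidistant fisheye: a pixel r from the principal point sees the ray r / f radians off the axis. A picture is of the moment at which its call begins. There is no depth.
- arm.hand_in(): hands the job in, once; it reports no verdict.
The state is a dict: "time": time; "qpos": joint angles; "qvel": joint speeds; "tau": joint torques, N m; "tcp_pos": TCP position; "tcp_rot": TCP orientation; "wrist_force": force on the tool from outside, world axes, zero at the start; "ft_torque": the same for the moment, N m; "opening": finger opening in m.
Only numpy, scipy, OpenCV 4.12 (cv2) and the standard library are available. Lean on these libraries where they do the work, as an engineer would, in place of code of your own. Each camera call takes 0.05 s, during which the arm holds its last target. There are 200 camera calls.

## Working session

There is one attempt and no reset: what is moved stays moved. The work goes in short steps, Python scripts to look and compute and a tool call to move; the robot and the scene stay as the last step left them, time stands still between calls to the robot, and variables do not carry over. Pictures are saved under pics/ and viewed, about 8 in all and at most 12, crops included, and the job is handed in when it is done.

Besides the shell and the picture viewer there is one more tool, called after "Call:" as name(argument=value, ...) on one line, values as JSON. step_arm: Moves the arm, as the interface text tells. Its arguments: {"type":"object","properties":{"linear":{"type":"array","items":{"type":"array","items":{"type":"number"}}},"delta_rot":{"type":"array","items":{"type":"array","items":{"type":"number"}}},"gripper":{"type":"array","items":{"type":"number"}}},"required":["linear","delta_rot","gripper"]}

```bash
mkdir -p pics; cat > h.py <<'E'
import numpy as np, cv2
from station import arm
def cap(n,save=None):
    d=arm.capture(n)
    if save: cv2.imwrite(f'pics/{save}.png',cv2.cvtColor(d['image'],cv2.COLOR_RGB2BGR))
    return d
def ray(d,u,v,fish=False):
    H=d['image'].shape[0]; f=H/2/np.tan(np.radians(d['vertical_fov'])/2)
    x,y=u-d['cx'],v-d['cy']
    if fish:
        r=np.hypot(x,y)+1e-9; t=r/f; c=np.array([np.sin(t)*x/r,-np.sin(t)*y/r,-np.cos(t)])
    else: c=np.array([x/f,-y/f,-1])
    E=np.array(d['extrinsics']); w=E[:3,:3]@c
    return E[:3,3],w/np.linalg.norm(w)
def onz(d,u,v,z,fish=False):
    o,w=ray(d,u,v,fish); return o+w*(z-o[2])/w[2]
def proj(d,P,fish=False):
    H=d['image'].shape[0]; f=H/2/np.tan(np.radians(d['vertical_fov'])/2)
    E=np.array(d['extrinsics']); c=E[:3,:3].T@(np.array(P)-E[:3,3]); x,y,z=c[0],-c[1],-c[2]
    if fish:
        r=np.hypot(x,y); t=np.arctan2(r,z); return d['cx']+f*t*x/r, d['cy']+f*t*y/r
    return d['cx']+f*x/z, d['cy']+f*y/z
E
python3 - <<'E'
from h import *
for n in('scene','top'):
    d=cap(n,n+'0'); print(n,d['vertical_fov'],d['cx'],d['cy'],np.round(d['extrinsics'],3).tolist())
print(arm.read_state())
E
```

```text
scene 45.719257706741374 320.0017603898038 203.6973955811163 [[0.574, 0.35, -0.741, -0.143], [-0.819, 0.233, -0.524, -0.528], [-0.011, 0.907, 0.42, 0.482], [0.0, 0.0, 0.0, 1.0]]
top 55.801764647583674 320.4067746623287 195.9456441503061 [[0.002, 0.997, -0.079, 0.449], [-1.0, 0.001, -0.006, -0.092], [-0.006, 0.079, 0.997, 0.958], [0.0, 0.0, 0.0, 1.0]]
{'time': 0.1, 'qpos': array([-1.26340775e+00,  3.53568548e-01,  1.63405349e+00, -6.88882460e-06,
        1.15521897e+00, -2.44422650e-03]), 'qvel': array([-8.36066423e-04, -1.16784854e-03, -1.56713279e-03,  8.71630400e-04,
        3.68189948e-04, -1.09307218e-05]), 'tau': array([-4.71495041e-04, -6.06354403e+01, -3.42819035e+01, -7.70231827e-05,
        3.90957764e-03, -8.74690102e-06]), 'tcp_pos': array([ 0.190408  , -0.59485308,  0.2416459 ]), 'tcp_rot': array([-2.53701123e+00,  1.85163948e+00,  1.58656916e-03]), 'wrist_force': array([-0.44144674, -0.19523457,  0.80019303]), 'ft_torque': array([-0.01382448,  0.02417236, -0.00615323]), 'opening': 0.08530244525432162}
```

View pics/top0.png

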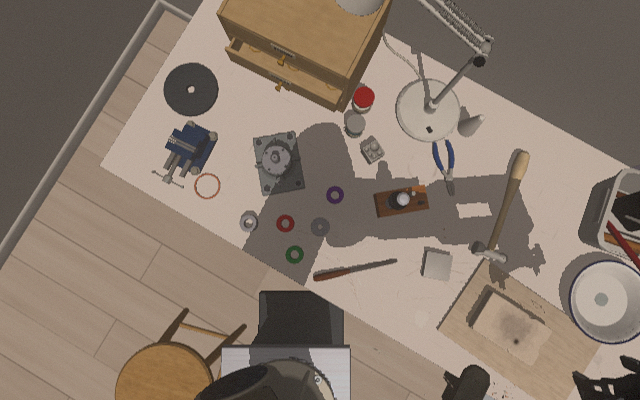

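View pics/scene0.png

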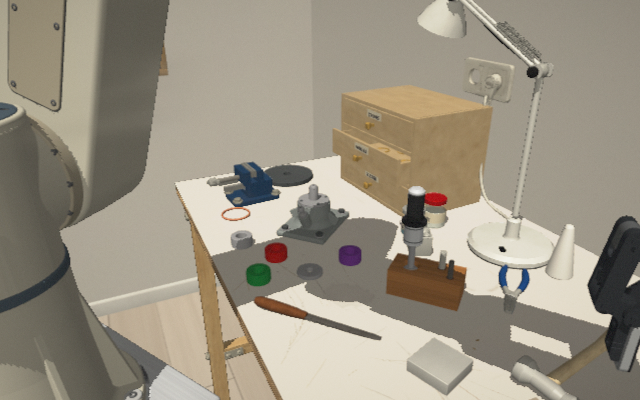

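Top: spacer (249,221), spindle (278,158), gun (403,198), washer (320,227). Scene: spacer (241,240), spindle top (314,188), gun rear (416,190). I'll turn these into positions and make one enlarged crop.

```bash
python3 - <<'E'
from h import *
t=cap('top');s=cap('scene')
print('spacer',onz(t,249,221,.022),onz(s,241,235,.022))
print('spindle',onz(t,278,157,.096),onz(s,314,187,.096))
print('gun rear',onz(t,403,198,.191),onz(s,416,190,.191))
print('block corners',[np.round(onz(t,u,v,.048),3)[:2].tolist() for u,v in((374,195),(425,186),(429,209),(378,216))])
print('foot',[np.round(onz(t,u,v,.012),3)[:2].tolist() for u,v in((253,136),(295,131),(305,188),(262,195))])
a=t['image'][120:250,230:330];b=t['image'][170:230,360:440]
a=cv2.resize(a,None,fx=4.5,fy=4.5,interpolation=cv2.INTER_CUBIC);b=cv2.resize(s['image'][165:265,220:360],None,fx=2.4,fy=2.4,interpolation=cv2.INTER_CUBIC)
o=np.zeros((590,800,3),np.uint8);o[:585,:450]=a;o[:240,455:455+336]=b[:240]
c=cv2.resize(t['image'][175:225,365:435],None,fx=4.8,fy=4.8,interpolation=cv2.INTER_CUBIC);o[300:540,455:791]=c
cv2.imwrite('pics/crop.png',o[...,::-1])
E
```

```text
spacer [0.46004139 0.09089096 0.022     ] [0.45448644 0.09217199 0.022     ]
spindle [0.60669239 0.01186553 0.096     ] [0.59764154 0.01130894 0.096     ]
gun rear [ 0.50515508 -0.2546689   0.191     ] [ 0.49248724 -0.26028362  0.191     ]
block corners [[0.523, -0.215], [0.545, -0.339], [0.489, -0.347], [0.472, -0.224]]
foot [[0.676, 0.086], [0.689, -0.021], [0.543, -0.047], [0.525, 0.061]]
```

View pics/crop.png

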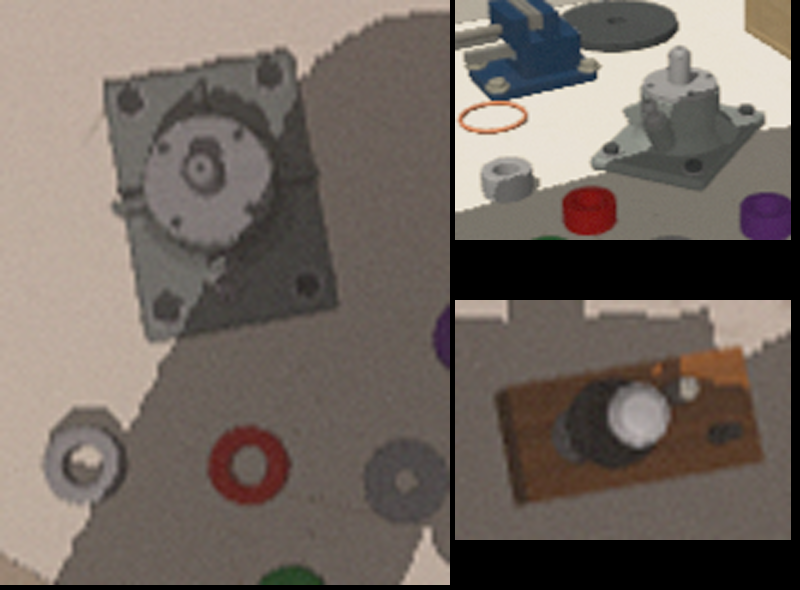

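Foot yaw is about 0.17 rad, the spindle is at about (0.602, 0.015), the spacer at (0.457, 0.092) and the gun at (0.50, -0.255). Moving above the spacer.

Call:
step_arm(linear=[[0.0175, 0.045, 0], [0.0175, 0.045, 0], [0.0175, 0.045, 0], [0.0175, 0.045, 0], [0.0175, 0.045, 0], [0.0175, 0.045, 0], [0.0175, 0.045, 0], [0.0175, 0.045, 0], [0.0175, 0.045, 0], [0.0175, 0.045, 0], [0.0175, 0.045, 0], [0.0175, 0.045, 0]], delta_rot=[[0, 0, 0], [0, 0, 0], [0, 0, 0], [0, 0, 0], [0, 0, 0], [0, 0, 0], [0, 0, 0], [0, 0, 0], [0, 0, 0], [0, 0, 0], [0, 0, 0], [0, 0, 0]], gripper=[1, 1, 1, 1, 1, 1, 1, 1, 1, 1, 1, 1])

```text
time: 1.4
tcp_pos: [0.4009, -0.0533, 0.2426]
tcp_rot: [-2.537, 1.852, -0.001]
wrist_force: [1.7, -1.5, -0.3]
opening: 0.0852
```

Call:
step_arm(linear=[[0.0175, 0.045, 0], [0.0175, 0.045, -0.01], [0.018, 0.047, -0.02], [0, 0.0, -0.02], [0, 0, 0], [0, 0, 0]], delta_rot=[[0, 0, 0], [0, 0, 0], [0, 0, 0], [0, 0, 0], [0, 0, 0], [0, 0, 0]], gripper=[1, 1, 1, 1, 1, 1])

```text
time: 2.0
tcp_pos: [0.4516, 0.0778, 0.1938]
tcp_rot: [2.537, -1.851, -0.001]
wrist_force: [-0.6, 0.2, 0.5]
opening: 0.0853
```

```bash
python3 - <<'E'
from h import *
d=cap('wrist','w1'); print(d['vertical_fov'],d['cx'],d['cy'],np.round(d['extrinsics'],3).tolist())
s=arm.read_state();print(s['time'],s['tcp_pos'],s['tcp_rot'],s['qpos'],s['wrist_force'])
for n,P in dict(spacer=(.457,.092,.022),spindle=(.602,.015,.096)).items(): print(n,proj(d,P,True))
E
```

```text
65.70646984690485 324.30296850971894 195.8640849898575 [[0.304, 0.913, 0.271, 0.52], [-0.953, 0.29, 0.088, 0.099], [0.002, -0.285, 0.959, 0.325], [0.0, 0.0, 0.0, 1.0]]
2.05 [0.45215154 0.0775647  0.19439029] [ 2.53682310e+00 -1.85299751e+00  1.76187297e-04] [ 1.66723329e-01  1.51402288e-01  2.02507870e+00 -1.69734557e-04
  9.65094058e-01  1.42854966e+00] [ 0.45547148 -0.55949825 -0.44090065]
spacer (np.float64(311.71813402510855), np.float64(169.18299950440715))
spindle (np.float64(460.1253469306957), np.float64(46.30343291643078))
```

View pics/w1.png

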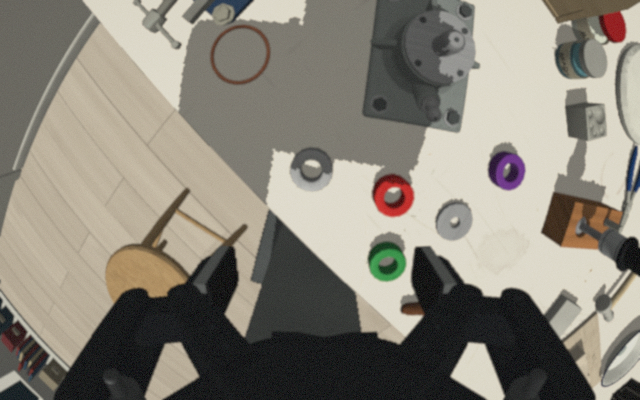

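The wrist view shows the spacer at about (312,168), the spindle tip at about (456,37) and the nipple at about (429,103). I need an enlarged crop to get accurate centres.

```bash
python3 - <<'E'
import cv2,numpy as np
i=cv2.imread('pics/w1.png')
a=cv2.resize(i[130:205,275:350],None,fx=5,fy=5,interpolation=cv2.INTER_CUBIC)
b=cv2.resize(i[0:140,390:485],None,fx=4.2,fy=4.2,interpolation=cv2.INTER_CUBIC)
o=np.zeros((588,790,3),np.uint8);o[:375,:375]=a;o[:,385:385+399]=b
cv2.imwrite('pics/crop2.png',o)
E
```

```text
(no output)
```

View pics/crop2.png

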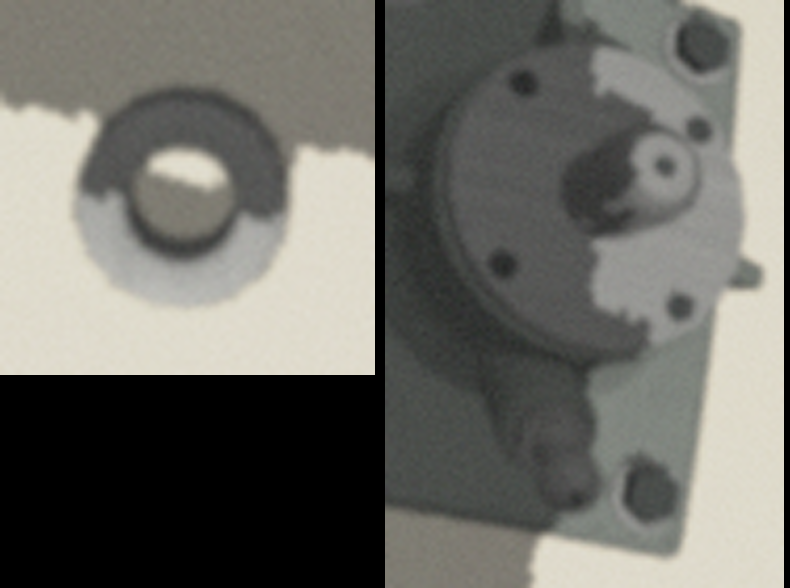

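```bash
python3 - <<'E'
from h import *
d=cap('wrist'); t=cap('top')
for n,u,v,z in (('spacer',311.6,170.4,.022),('spindle top',456.4,39.5,.096),('cover',440.2,48.1,.064),('ball',434,114.3,.066)): print(n,onz(d,u,v,z,True))
print('top',onz(t,248.7,222.9,.022),onz(t,275,157,.096), onz(t,230+208/4.5,120+180/4.5,.064))
E
```

```text
spacer [0.45641305 0.0914987  0.022     ]
spindle top [0.60686379 0.01889343 0.096     ]
cover [0.6045234  0.01982587 0.064     ]
ball [0.54595218 0.00730842 0.066     ]
top [0.45534998 0.09155605 0.022     ] [0.60668832 0.01879691 0.096     ] [0.60529773 0.01989372 0.064     ]
```

Call:
step_arm(linear=[[0.004, 0.014, -0.03], [0, 0, -0.045], [0, 0, -0.045], [0, 0, -0.04], [0, 0, -0.02], [0, 0, 0], [0, 0, 0], [0, 0, 0], [0, 0, 0], [0, 0, 0], [0, 0, 0]], delta_rot=[[0, 0, 0], [0, 0, 0], [0, 0, 0], [0, 0, 0], [0, 0, 0], [0, 0, 0], [0, 0, 0], [0, 0, 0], [0, 0, 0], [0, 0, 0], [0, 0, 0]], gripper=[1, 1, 1, 1, 1, 1, 0.4, 0.4, 0.4, 0.4, 0.4])

```text
time: 3.25
tcp_pos: [0.4574, 0.0922, 0.0158]
tcp_rot: [-2.536, 1.85, -0.003]
wrist_force: [-2.1, -1.7, 15.3]
opening: 0.0419
```

Call:
step_arm(linear=[[0, 0, 0.004], [0, 0, 0], [0, 0, 0]], delta_rot=[[0, 0, 0], [0, 0, 0], [0, 0, 0]], gripper=[0.3, 0.3, 0.3])

```text
time: 3.55
tcp_pos: [0.4564, 0.0922, 0.0183]
tcp_rot: [-2.537, 1.852, -0.001]
wrist_force: [-0.5, 0.0, -1.4]
opening: 0.0419
```

```bash
python3 - <<'E'
from h import *
s=arm.read_state();print(s['tcp_pos'],s['wrist_force'],s['opening'])
d=cap('scene');cv2.imwrite('pics/c3.png',cv2.resize(d['image'][180:290,180:330],None,fx=5,fy=5)[...,::-1])
E
```

```text
[0.45642842 0.09222465 0.01828189] [-0.51431974  0.0410801  -1.40068494] 0.04189509328530299
```

View pics/c3.png

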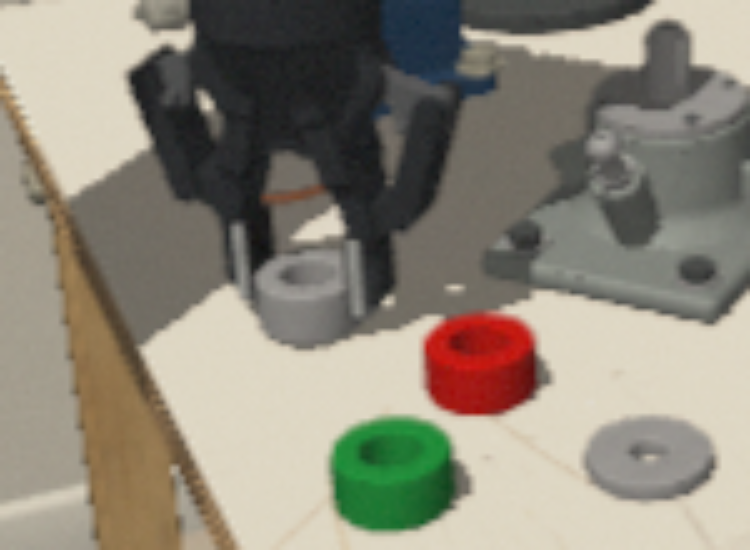

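The ring is held level and square, and the wrist force is about its weight. Carrying it over the spindle.

Call:
step_arm(linear=[[0, 0, 0.045], [0, 0, 0.045], [0.01, -0.005, 0.03], [0.035, -0.017, 0], [0.035, -0.017, 0], [0.035, -0.017, 0], [0.025, -0.012, 0], [0.0095, -0.005, 0], [0, 0, -0.01], [0, 0, 0], [0, 0, 0]], delta_rot=[[0, 0, 0], [0, 0, 0], [0, 0, 0], [0, 0, 0], [0, 0, 0], [0, 0, 0], [0, 0, 0], [0, 0, 0], [0, 0, 0], [0, 0, 0], [0, 0, 0]], gripper=[0.3, 0.3, 0.3, 0.3, 0.3, 0.3, 0.3, 0.3, 0.3, 0.3, 0.3])

```text
time: 4.7
tcp_pos: [0.6037, 0.0197, 0.1269]
tcp_rot: [2.537, -1.85, -0.003]
wrist_force: [-0.5, -0.1, -1.5]
opening: 0.0414
```

```bash
python3 - <<'E'
from h import *
s=arm.read_state();print(s['tcp_pos'],s['tcp_rot'],s['wrist_force'],s['opening'])
a=cap('scene');b=cap('wrist')
for d,f,n in((a,0,'s'),(b,1,'w')): print(n,[np.round(proj(d,P,f)) for P in((.606,.019,.096),(.606,.019,.064))])
o=np.zeros((440,800,3),np.uint8)
o[:440,:400]=cv2.resize(a['image'][140:250,265:365],None,fx=4,fy=4)
w=b['image'];o[:400,405:800]=cv2.resize(w[130:330,215:413],(395,400))
cv2.imwrite('pics/c4.png',o[...,::-1])
E
```

```text
[0.60372476 0.01974094 0.12691737] [ 2.53685167 -1.85047342 -0.00347252] [-0.48554077 -0.10263835 -1.52856251] 0.041431765298955016
s [array([313., 185.]), array([314., 199.])]
w [array([326., 233.]), array([326., 214.])]
```

View pics/c4.png

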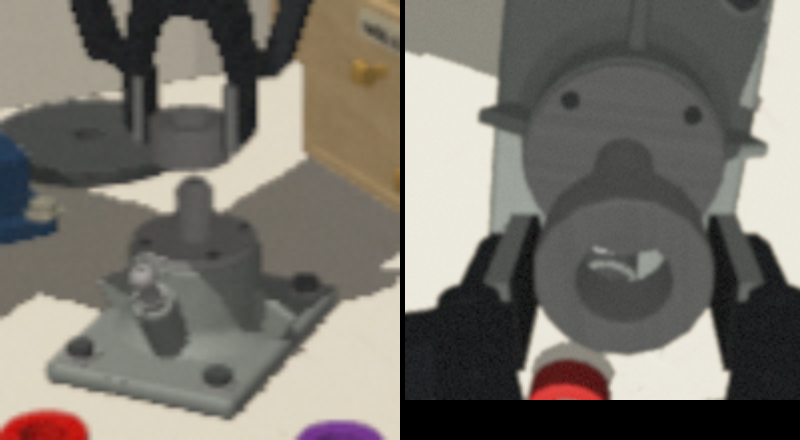

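The ring is laterally aligned with the spindle (crop x 624 vs 624) and about 15 mm above it; x needs +2 mm. Lowering.

Call:
step_arm(linear=[[0.0022, -0.0004, -0.008], [0, 0, -0.006], [0, 0, -0.005], [0, 0, -0.005], [0, 0, 0]], delta_rot=[[0, 0, 0], [0, 0, 0], [0, 0, 0], [0, 0, 0], [0, 0, 0]], gripper=[0.3, 0.3, 0.3, 0.3, 0.3])

```text
time: 5.3
tcp_pos: [0.6082, 0.0196, 0.103]
tcp_rot: [-2.536, 1.852, 0.001]
wrist_force: [2.7, 6.3, -5.3]
opening: 0.0419
```

Call:
step_arm(linear=[[-0.001, 0, 0], [0, 0, 0], [0, 0, 0]], delta_rot=[[0, 0, 0], [0, 0, 0], [0, 0, 0]], gripper=[0.3, 0.3, 0.3])

```text
time: 5.6
tcp_pos: [0.6078, 0.0197, 0.1034]
tcp_rot: [-2.535, 1.851, -0.001]
wrist_force: [3.9, 5.7, -4.5]
opening: 0.0418
```

Call:
step_arm(linear=[[0.001, 0.0015, 0], [0, 0, 0], [0, 0, 0]], delta_rot=[[0, 0, 0], [0, 0, 0], [0, 0, 0]], gripper=[0.3, 0.3, 0.3])

```text
time: 5.9
tcp_pos: [0.6076, 0.0202, 0.1035]
tcp_rot: [2.537, -1.852, -0.001]
wrist_force: [-0.3, 0.6, -1.5]
opening: 0.042
```

Contact is relieved and only the weight is left. Continuing down; the seat should be at about TCP z 0.080.

Call:
step_arm(linear=[[0, 0.0003, -0.006], [0, 0, -0.006], [0, 0, -0.005], [0, 0, -0.003], [0, 0, 0]], delta_rot=[[0, 0, 0], [0, 0, 0], [0, 0, 0], [0, 0, 0], [0, 0, 0]], gripper=[0.3, 0.3, 0.3, 0.3, 0.3])

```text
time: 6.4
tcp_pos: [0.6076, 0.0205, 0.0831]
tcp_rot: [2.537, -1.852, -0.001]
wrist_force: [-0.7, -0.4, -0.9]
opening: 0.0419
```

Call:
step_arm(linear=[[0, 0, -0.003], [0, 0, -0.002], [0, 0, 0], [0, 0, 0]], delta_rot=[[0, 0, 0], [0, 0, 0], [0, 0, 0], [0, 0, 0]], gripper=[0.3, 0.3, 0.3, 0.3])

```text
time: 6.8
tcp_pos: [0.6079, 0.0205, 0.0799]
tcp_rot: [-2.538, 1.852, -0.0]
wrist_force: [-3.0, -0.3, 10.1]
opening: 0.0416
```

Seated: 10 N of support at TCP z 0.080, as expected. Release, retreat, then travel to the gun.

Call:
step_arm(linear=[[0, 0, 0.001], [0, 0, 0], [0, 0, 0], [0, 0, 0], [0, 0, 0.03], [0, 0, 0.045], [0, 0, 0.045], [0, 0, 0.045], [0, 0, 0.01]], delta_rot=[[0, 0, 0], [0, 0, 0], [0, 0, 0], [0, 0, 0], [0, 0, 0], [0, 0, 0], [0, 0, 0], [0, 0, 0], [0, 0, 0]], gripper=[0.8, 0.8, 0.8, 0.8, 0.8, 0.8, 0.8, 0.8, 0.8])

```text
time: 7.7
tcp_pos: [0.6104, 0.0206, 0.2605]
tcp_rot: [-2.533, 1.849, -0.01]
wrist_force: [-0.1, 0.1, 0.4]
opening: 0.0683
```

Call:
step_arm(linear=[[-0.018, -0.044, 0], [-0.018, -0.044, 0], [-0.018, -0.044, 0], [-0.018, -0.044, 0], [-0.018, -0.044, 0], [-0.016, -0.044, 0], [0, 0, 0], [0, 0, 0]], delta_rot=[[0, 0, 0], [0, 0, 0], [0, 0, 0], [0, 0, 0], [0, 0, 0], [0, 0, 0], [0, 0, 0], [0, 0, 0]], gripper=[0.8, 0.8, 0.8, 0.8, 0.8, 0.8, 0.8, 0.8])

```text
time: 8.5
tcp_pos: [0.5012, -0.2442, 0.2542]
tcp_rot: [-2.535, 1.855, 0.002]
wrist_force: [0.2, -0.7, -0.5]
opening: 0.0683
```

```bash
python3 - <<'E'
from h import *
s=arm.read_state();print(s['time'],s['tcp_pos'],s['tcp_rot'],s['wrist_force'],s['opening'])
a=cap('scene','s5');b=cap('wrist','w5');t=cap('top','t5')
print(proj(b,(.502,-.254,.191),1),proj(t,(.606,.019,.086)),proj(a,(.606,.019,.086)),proj(b,(.606,.019,.086),1))
o=np.zeros((500,800,3),np.uint8)
u,v=map(int,proj(b,(.502,-.254,.17),1)); u=max(u,60);v=min(max(v,60),339);print(u,v)
o[:480,:480]=cv2.resize(b['image'][v-60:v+60,u-60:u+60],(480,480))
u,v=map(int,proj(t,(.606,.019,.08)));o[:250,490:790]=cv2.resize(t['image'][v-25:v+25,u-30:u+30],(300,250))
u,v=map(int,proj(a,(.606,.019,.08)));o[250:500,490:790]=cv2.resize(a['image'][v-25:v+25,u-30:u+30],(300,250))
cv2.imwrite('pics/c5.png',o[...,::-1])
E
```

```text
8.5 [ 0.50117903 -0.24420751  0.25416414] [-2.53500086e+00  1.85541285e+00  1.58337254e-03] [ 0.19898296 -0.68074774 -0.54971251] 0.06825119574833266
(np.float64(339.0755196615564), np.float64(219.9708018164948)) (np.float64(275.4499709256895), np.float64(158.06825157313722)) (np.float64(313.43102987195937), np.float64(189.28988976162128)) (np.float64(125.76889100449603), np.float64(25.59578096016702))
337 209
```

View pics/c5.png

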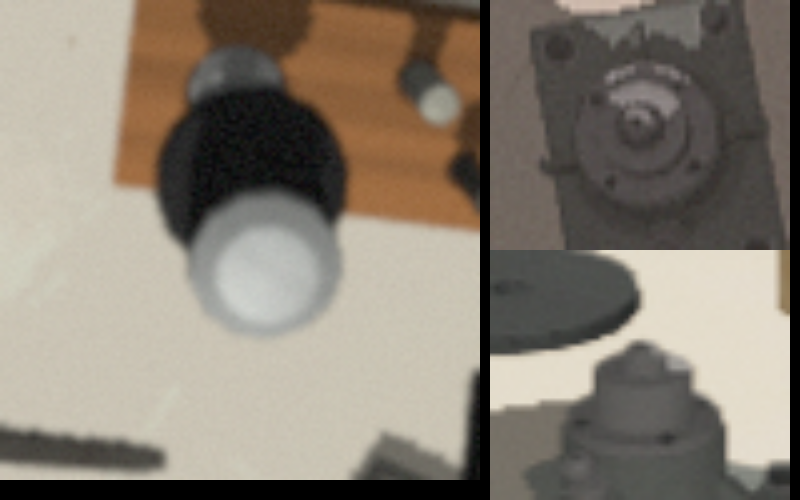

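The spacer sits flat on the cover in both views. The gun's rear disk is at wrist pixel (343.7, 217.5).

```bash
python3 - <<'E'
from h import *
b=cap('wrist')
print(onz(b,343.7,217.5,.191,1),onz(b,343.5,214.5,.187,1), arm.read_state()['tcp_pos'])
E
```

```text
[ 0.50509751 -0.25556512  0.191     ] [ 0.50578321 -0.25544163  0.187     ] [ 0.50225211 -0.24228327  0.25454634]
```

Call:
step_arm(linear=[[0.0037, -0.0124, -0.02], [0, 0, -0.03], [0, 0, -0.035], [0, 0, -0.02], [0, 0, 0], [0, 0, 0], [0, 0, 0], [0, 0, 0], [0, 0, 0], [0, 0, 0]], delta_rot=[[0, 0, 0], [0, 0, 0], [0, 0, 0], [0, 0, 0], [0, 0, 0], [0, 0, 0], [0, 0, 0], [0, 0, 0], [0, 0, 0], [0, 0, 0]], gripper=[0.8, 0.8, 0.8, 0.8, 0.8, 0.1, 0.1, 0.1, 0.1, 0.1])

```text
time: 9.7
tcp_pos: [0.5063, -0.2561, 0.151]
tcp_rot: [-2.537, 1.852, -0.003]
wrist_force: [0.8, 0.8, 4.9]
opening: 0.0255
```

Gripped: opening 25.5 mm on the 27 mm grip, tips at the flange. Pulling straight up.

Call:
step_arm(linear=[[0, 0, 0.015], [0, 0, 0.02], [0, 0, 0.03], [0, 0, 0.03], [0, 0, 0.02], [0, 0, 0]], delta_rot=[[0, 0, 0], [0, 0, 0], [0, 0, 0], [0, 0, 0], [0, 0, 0], [0, 0, 0]], gripper=[0.1, 0.1, 0.1, 0.1, 0.1, 0.1])

```text
time: 10.3
tcp_pos: [0.5066, -0.2565, 0.2672]
tcp_rot: [-2.537, 1.852, -0.007]
wrist_force: [0.3, -0.8, -4.7]
opening: 0.0259
```

```bash
python3 - <<'E'
from h import *
from scipy.spatial.transform import Rotation as R
s=arm.read_state();print(s['time'],s['tcp_pos'],s['tcp_rot'],s['wrist_force'],s['opening'],s['qpos'])
y=.18; n=np.array([-.5*np.cos(y),-.5*np.sin(y),.866])
ax=np.array([-np.sin(y),np.cos(y),0])
print('tilt rotvec per row (5 rows)', ax*-np.pi/6/5)
Rt=R.from_rotvec(ax*-np.pi/6)*R.from_rotvec(s['tcp_rot']); print(Rt.as_matrix()[:,2],n,Rt.as_rotvec())
ball=np.array([.606-.062*np.cos(y),.019-.062*np.sin(y),.066])+[.0015,.0012,0]
for L in(.13,.13+.013+.03): print('tcp at',L,ball+n*L)
E
```

```text
10.3 [ 0.50655468 -0.25654703  0.26719076] [-2.53700919  1.85200856 -0.00666443] [ 0.27152542 -0.83161139 -4.72605383] 0.02590064981876655 [-4.71341290e-01  2.38690718e-01  1.73380389e+00 -1.83509861e-04
  1.16482736e+00  7.89882143e-01]
tilt rotvec per row (5 rows) [ 0.01874793 -0.10302787 -0.        ]
[ 0.49521161  0.08734551 -0.86437042] [-0.49192185 -0.08951479  0.866     ] [-2.19367661  1.60260459 -0.50759967]
tcp at 0.13 [ 0.48255185 -0.00253676  0.17858   ]
tcp at 0.17300000000000001 [ 0.46139921 -0.00638589  0.215818  ]
```

Call:
step_arm(linear=[[-0.009, 0.0415, 0], [-0.009, 0.0415, 0], [-0.009, 0.0415, 0], [-0.009, 0.0415, 0], [-0.009, 0.0415, 0], [-0.0086, 0.041, 0], [0, 0, -0.01], [0, 0, -0.02], [0, 0, 0], [0, 0, 0]], delta_rot=[[0.0187, -0.103, 0], [0.0187, -0.103, 0], [0.0187, -0.103, 0], [0.0187, -0.103, 0], [0.0187, -0.103, 0], [0, 0, 0], [0, 0, 0], [0, 0, 0], [0, 0, 0], [0, 0, 0]], gripper=[0.1, 0.1, 0.1, 0.1, 0.1, 0.1, 0.1, 0.1, 0.1, 0.1])

```text
time: 11.3
tcp_pos: [0.451, -0.0076, 0.2336]
tcp_rot: [-2.197, 1.605, -0.499]
wrist_force: [0.0, 0.1, -4.8]
opening: 0.0259
```

```bash
python3 - <<'E'
from h import *
from scipy.spatial.transform import Rotation as R
s=arm.read_state();print(s['time'],s['tcp_pos'],s['tcp_rot'],s['wrist_force'],s['opening'],s['qpos'])
z=R.from_rotvec(s['tcp_rot']).as_matrix()[:,2];p=s['tcp_pos'];print('z',z)
a=cap('scene','s6');b=cap('wrist','w6');t=cap('top','t6')
ball=np.array([.5464,.0091,.066]); m=p+z*.139
print('mouth pred',m)
for d,f in((a,0),(t,0),(b,1)): print([np.round(proj(d,q,f),1) for q in(m,ball)])
o=np.zeros((600,800,3),np.uint8)
u,v=map(int,proj(a,(m+ball)/2));o[:590,:450]=cv2.resize(a['image'][v-59:v+59,u-45:u+45],(450,590),interpolation=cv2.INTER_CUBIC);print(u-45,v-59)
u,v=map(int,proj(b,(m+ball)/2,1));v=min(v,350);o[:350,450:800]=cv2.resize(b['image'][v-50:v+50,u-50:u+50],(350,350),interpolation=cv2.INTER_CUBIC);print(u-50,v-50)
u,v=map(int,proj(t,(m+ball)/2));o[350:600,450:800]=cv2.resize(t['image'][v-25:v+25,u-35:u+35],(350,250),interpolation=cv2.INTER_CUBIC);print(u-35,v-25)
cv2.imwrite('pics/c6.png',o[...,::-1])
E
```

```text
11.3 [ 0.45104079 -0.00758358  0.23355044] [-2.19745147  1.60487875 -0.49855526] [ 0.03409916  0.08333402 -4.84843086] 0.02586563430949392 [-0.13319233 -0.13487857  2.32769353  0.34284274  0.47384293  0.86016907]
z [ 0.4889375   0.08925571 -0.86774048]
mouth pred [0.51900311 0.00482296 0.11293451]
[array([293. , 192.8]), array([300.5, 208.9])]
[array([279.8, 194.2]), array([280.4, 184.4])]
[array([322.7, 187.7]), array([323.5, 174.1])]
251 142
273 130
245 164
```

View pics/c6.png

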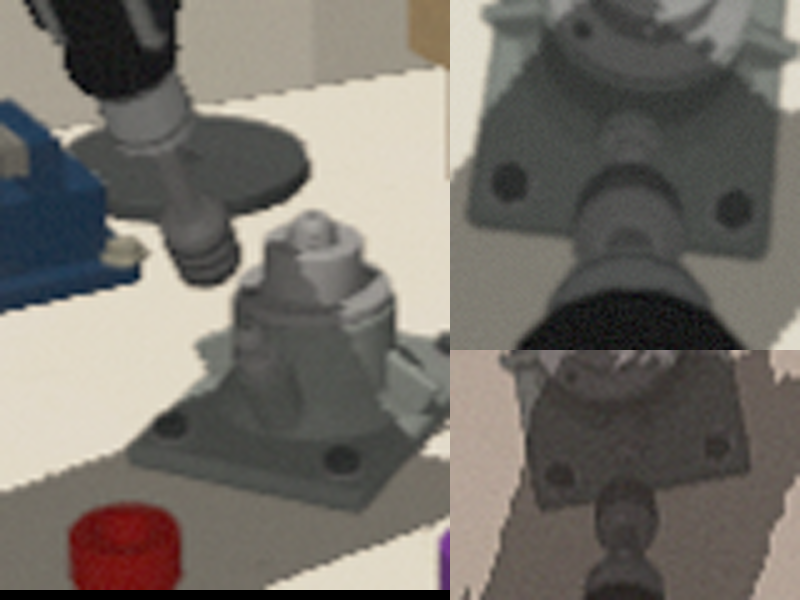

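Mouth and ball line up laterally in the wrist view (crop x 630 vs 631). The in-plane fit seen in the scene view needs a closer check, so I'll approach to about 9 mm first.

Call:
step_arm(linear=[[0.0096, 0.0017, -0.0165], [0.0096, 0.0017, -0.0165], [0, 0, 0], [0, 0, 0]], delta_rot=[[0, 0, 0], [0, 0, 0], [0, 0, 0], [0, 0, 0]], gripper=[0.1, 0.1, 0.1, 0.1])

```text
time: 11.85
tcp_pos: [0.4711, -0.0042, 0.202]
tcp_rot: [-2.196, 1.604, -0.501]
wrist_force: [-0.1, 0.8, -4.8]
opening: 0.0255
```

```bash
python3 - <<'E'
from h import *
from scipy.spatial.transform import Rotation as R
s=arm.read_state();print(s['time'],s['tcp_pos'],s['wrist_force'])
z=R.from_rotvec(s['tcp_rot']).as_matrix()[:,2];p=s['tcp_pos'];print('z',z)
a=cap('scene','s7');b=cap('wrist','w7')
ball=np.array([.5464,.0091,.066]); m=p+z*.139
d=ball-p;L=d@z;print('L',L,'perp',d-L*z)
ims=[]
for d,f,hw,hh,k in((a,0,28,40,7),(b,1,28,40,7)):
    u,v=map(int,proj(d,(m+ball)/2,f)); im=cv2.resize(d['image'][v-hh:v+hh,u-hw:u+hw],None,fx=k,fy=k,interpolation=cv2.INTER_CUBIC)
    im=cv2.convertScaleAbs(im,alpha=1.8,beta=-40)
    for q,c in((p+z*.062,(255,0,0)),(m,(255,0,0)),(m+z*.02,(255,0,0)),(ball,(0,255,0))):
        x,y=proj(d,q,f); cv2.circle(im,(int((x-u+hw+.5)*k),int((y-v+hh+.5)*k)),3,c,-1)
    ims.append(im)
cv2.imwrite('pics/c7.png',np.hstack(ims)[...,::-1])
E
```

```text
11.85 [ 0.47111585 -0.00420028  0.20198   ] [-0.14650044  0.76325173 -4.84722814]
z [ 0.49119023  0.08926109 -0.86646674]
L 0.1559881880060941 perp [-0.00133572 -0.0006234  -0.00082143]
```

View pics/c7.png

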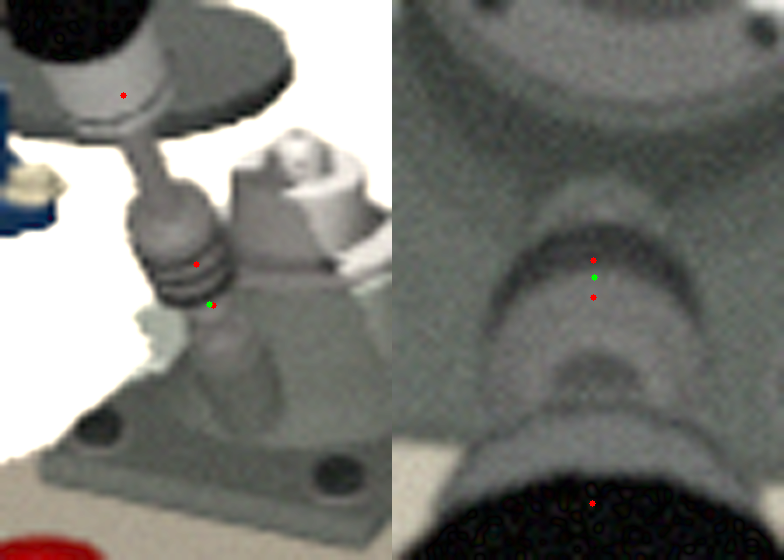

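In the scene view the mouth sits just above the ball and nearly on axis (about 1 mm off). The wrist view is aligned too, so I'll advance along the axis in small steps and watch the force.

Call:
step_arm(linear=[[0.0017, 0.0003, -0.0048], [0.0025, 0.0004, -0.0043], [0.001, 0.0002, -0.0017], [0, 0, 0], [0, 0, 0]], delta_rot=[[0, 0, 0], [0, 0, 0], [0, 0, 0], [0, 0, 0], [0, 0, 0]], gripper=[0.1, 0.1, 0.1, 0.1, 0.1])

```text
time: 12.45
tcp_pos: [0.4767, -0.0031, 0.1912]
tcp_rot: [-2.196, 1.603, -0.503]
wrist_force: [0.1, -0.6, -3.3]
opening: 0.0257
```

Call:
step_arm(linear=[[0.0015, 0.0003, -0.0026], [0.0015, 0.0003, -0.0026], [0, 0, 0], [0, 0, 0]], delta_rot=[[0, 0, 0], [0, 0, 0], [0, 0, 0], [0, 0, 0]], gripper=[0.1, 0.1, 0.1, 0.1])

```text
time: 12.85
tcp_pos: [0.4795, -0.0025, 0.1857]
tcp_rot: [-2.196, 1.603, -0.502]
wrist_force: [2.8, -1.6, -6.2]
opening: 0.0259
```

Call:
step_arm(linear=[[0.0018, -0.0001, -0.0022], [0.0012, 0.0002, -0.002], [0, 0, 0], [0, 0, 0]], delta_rot=[[0, 0, 0], [0, 0, 0], [0, 0, 0], [0, 0, 0]], gripper=[0.1, 0.1, 0.1, 0.1])

```text
time: 13.25
tcp_pos: [0.4823, -0.0023, 0.1813]
tcp_rot: [-2.196, 1.603, -0.501]
wrist_force: [3.3, 1.0, -8.1]
opening: 0.0256
```

The contact is now pulling the gun in, so the jaws are past the ball. Continuing home and into the stroke.

Call:
step_arm(linear=[[0.0015, 0.0003, -0.0026], [0.001, 0.0002, -0.0017], [0, 0, 0], [0, 0, 0], [0, 0, 0]], delta_rot=[[0, 0, 0], [0, 0, 0], [0, 0, 0], [0, 0, 0], [0, 0, 0]], gripper=[0.1, 0.1, 0.1, 0.1, 0.1])

```text
time: 13.75
tcp_pos: [0.4848, -0.0018, 0.1775]
tcp_rot: [-2.196, 1.603, -0.502]
wrist_force: [-4.7, -1.9, 4.6]
opening: 0.0256
```

Seated: about 10.6 N axial push and almost no side force. Holding 0.3 s, then pushing the stroke.

Call:
step_arm(linear=[[0, 0, 0], [0.0015, 0.0003, -0.0026], [0.0015, 0.0003, -0.0026], [0.0015, 0.0003, -0.0026], [0.001, 0.0002, -0.0017], [0, 0, 0], [0, 0, 0], [0, 0, 0]], delta_rot=[[0, 0, 0], [0, 0, 0], [0, 0, 0], [0, 0, 0], [0, 0, 0], [0, 0, 0], [0, 0, 0], [0, 0, 0]], gripper=[0.1, 0.1, 0.1, 0.1, 0.1, 0.1, 0.1, 0.1])

```text
time: 14.55
tcp_pos: [0.4903, -0.0008, 0.168]
tcp_rot: [-2.196, 1.603, -0.502]
wrist_force: [-7.1, -2.8, 8.3]
opening: 0.0255
```

Call:
step_arm(linear=[[0.001, 0.0002, -0.0017], [0.0005, 0.0001, -0.0009], [0, 0, 0], [0, 0, 0]], delta_rot=[[0, 0, 0], [0, 0, 0], [0, 0, 0], [0, 0, 0]], gripper=[0.1, 0.1, 0.1, 0.1])

```text
time: 14.95
tcp_pos: [0.4918, -0.0005, 0.167]
tcp_rot: [-2.194, 1.601, -0.505]
wrist_force: [-31.1, -5.5, 44.7]
opening: 0.0257
```

End stop reached (58 N). Backing off slightly.

Call:
step_arm(linear=[[-0.0006, -0.0001, 0.0011], [0, 0, 0], [0, 0, 0], [0, 0, 0]], delta_rot=[[0, 0, 0], [0, 0, 0], [0, 0, 0], [0, 0, 0]], gripper=[0.1, 0.1, 0.1, 0.1])

```text
time: 15.35
tcp_pos: [0.4912, -0.0006, 0.1672]
tcp_rot: [-2.195, 1.602, -0.503]
wrist_force: [-17.2, -3.9, 23.4]
opening: 0.0259
```

```bash
python3 - <<'E'
from h import *
from scipy.spatial.transform import Rotation as R
s=arm.read_state();print(s['time'],s['tcp_pos'],s['wrist_force'],s['qvel'].round(4),s['opening'])
z=R.from_rotvec(s['tcp_rot']).as_matrix()[:,2];print(z)
a=cap('scene','s8');t=cap('top','t8')
A=cv2.resize(a['image'][140:240,250:350],None,fx=5,fy=5,interpolation=cv2.INTER_CUBIC);B=cv2.resize(t['image'][130:210,250:308],(290,400),interpolation=cv2.INTER_CUBIC)
o=np.zeros((500,790,3),np.uint8);o[:,:500]=cv2.convertScaleAbs(A,alpha=1.5);o[:400,500:]=cv2.convertScaleAbs(B,alpha=1.5)
cv2.imwrite('pics/c8.png',o[...,::-1])
E
```

```text
15.35 [ 0.4911574  -0.00059156  0.16717078] [-17.16654885  -3.91194225  23.3872883 ] [ 0.0008  0.0008  0.0018 -0.0004 -0.0013  0.0002] 0.025865920757313046
[ 0.49288963  0.08938052 -0.86548884]
```

View pics/c8.png

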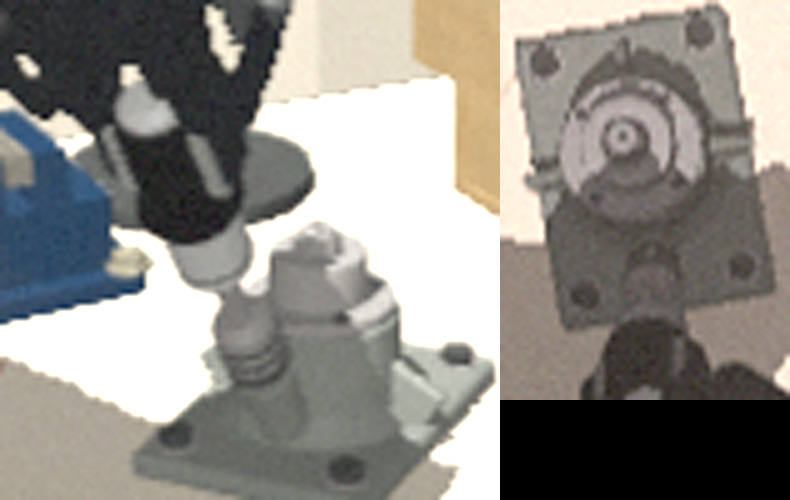

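The coupler is on the nipple, the nose is shortened, and the spacer is still seated. About 33 N axial means it is firmly at the stop; easing a little more, then handing in.

Call:
step_arm(linear=[[-0.0002, 0, 0.0004], [0, 0, 0], [0, 0, 0], [0, 0, 0]], delta_rot=[[0, 0, 0], [0, 0, 0], [0, 0, 0], [0, 0, 0]], gripper=[0.1, 0.1, 0.1, 0.1])

```text
time: 15.85
tcp_pos: [0.491, -0.0006, 0.1673]
tcp_rot: [-2.195, 1.602, -0.503]
wrist_force: [-12.8, -3.0, 15.6]
opening: 0.0256
```

```bash
python3 - <<'E'
from station import arm
s=arm.read_state();print(s['time'],s['tcp_pos'],s['wrist_force'],s['opening']);
import numpy as np
F=s['wrist_force']-np.array([0,0,-4.8]);n=np.array([-.493,-.089,.865]);print(F@n,F-F@n*n)
if F@n>14: print(arm.hand_in())
E
```

```text
15.85 [ 0.49095568 -0.00063372  0.1672726 ] [-12.80176083  -3.04479359  15.62095173] 0.02563047662652782
24.246377970363678 [-0.84829649 -0.88686595 -0.55216521]
the job is handed in; nothing more can be done
None
```

I seated the spacer on the bearing cover and released it. I then snapped the grease gun onto the nipple, pushed it to the end of its stroke, and handed the job in at about 15.9 s while still holding it there. No verdict was reported.

- **Spacer:** The arm felt a firm 10 N of support at the expected height before release. It looked flat on the cover after release, and the last pictures show it still there.
- **Gun on the nipple:** The contact force turned into a pull at the snap and then into a 10.6 N push once home.
- **Stroke:** The tool moved about 13 mm after home, and a jump to 58 N showed the end stop. I then eased off.
- **At hand-in:** The axial push was about 24 N with less than 1.5 N of side force. The tool axis was within about 0.01 rad of the nipple axis I had estimated, and the gun was still gripped.

**Measurement gaps:** In the last check before contact, the scene picture put the coupler mouth about 3 mm further along the gun's axis than I had computed. I relied on the force readings instead, so the final seat-to-ball distance and the nose travel are inferred from forces and tool travel, not measured directly. I did not check the washer, file and doming block at the end, but no move went near them.

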